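# Draw out the bolt and nut trays

## Task

Get the hardware ready for bolting up: hook a fingertip behind the front lip of the tray whose case carries the sample hex bolt, and draw the tray gently out to its stop; do the same with the tray whose case carries the sample hex nut (either order). Do not pinch or force the trays. Leave the dowel tray as you found it and everything else on the bench where it stands.

Things in the scene. Friction and masses are not known exactly. Their poses are not given: they have to be found in the camera images.
- bolt_case: Low white-painted plywood case fixed to the bench, 200 x 100 mm, roof top at 50 mm, one tray slides out to its own -x (front). Told apart from the others by the sample hex bolt (six-sided head on a thinner rod, lying across the case) on its roof (at most 22 mm high). Origin: centre of the underside, z up. The roof runs from x = -35 mm to the back; in front the tray is open above.
- bolt_lip (a point): Top edge, middle, of the BACK face of the bolt tray's upright front lip (96 mm wide, 8 mm thick towards -x); moves with the tray, axes as the case's. Height 50 mm. Behind it an empty finger pocket: floor at 12 mm, 76 mm wide, 60 mm to a divider (divider and side walls' tops at 26 mm); roof 57 mm behind the lip when shut.
- bolt_tray (a joint): How far the bolt tray is drawn out of its case (m), along the case's -x: 0 shut, 0.100 at its buffered stop. Slides level, cannot lift out; stays where it is left; takes about 2 to 4 N to draw slowly.
- nut_case: Low white-painted plywood case fixed to the bench, 200 x 100 mm, roof top at 50 mm, one tray slides out to its own -x (front). Told apart from the others by the sample hex nut (flat six-sided ring, 34 mm across flats, lying on its face) on its roof (at most 22 mm high). Origin: centre of the underside, z up. The roof runs from x = -35 mm to the back; in front the tray is open above.
- nut_lip (a point): Top edge, middle, of the BACK face of the nut tray's upright front lip (96 mm wide, 8 mm thick towards -x); moves with the tray, axes as the case's. Height 50 mm. Behind it an empty finger pocket: floor at 12 mm, 76 mm wide, 60 mm to a divider (divider and side walls' tops at 26 mm); roof 57 mm behind the lip when shut.
- nut_tray (a joint): How far the nut tray is drawn out of its case (m), along the case's -x: 0 shut, 0.100 at its buffered stop. Slides level, cannot lift out; stays where it is left; takes about 2 to 4 N to draw slowly.
- dowel_case: Low white-painted plywood case fixed to the bench, 200 x 100 mm, roof top at 50 mm, one tray slides out to its own -x (front). Told apart from the others by the sample wooden dowel (plain round rod, no head, lying across the case) on its roof (at most 22 mm high). Origin: centre of the underside, z up. The roof runs from x = -35 mm to the back; in front the tray is open above.
- dowel_lip (a point): Top edge, middle, of the BACK face of the dowel tray's upright front lip (96 mm wide, 8 mm thick towards -x); moves with the tray, axes as the case's. Height 50 mm. Behind it an empty finger pocket: floor at 12 mm, 76 mm wide, 60 mm to a divider (divider and side walls' tops at 26 mm); roof 57 mm behind the lip when shut.
- dowel_tray (a joint): How far the dowel tray is drawn out of its case (m), along the case's -x: 0 shut, 0.100 at its buffered stop. Slides level, cannot lift out; stays where it is left; takes about 2 to 4 N to draw slowly.
- putty_tin_mid (a point): Bystander: round tin, 74 mm across, 85 mm tall; point at its centre.
- screwdriver: Bystander: screwdriver lying on the bench, about 0.2 m long; leave it.
- offcut_mid (a point): Bystander: wooden offcut 45 x 160 x 38 mm lying on the bench beside the cases; point at its centre.
- glue_bottle_mid (a point): Bystander: white bottle, 56 mm across, 130 mm tall; point at its centre.
Things that resemble listed ones, but are neither listed nor needed, are in the scene too. What is shaped like the nut_case but black or green is not meant. What is shaped like the bolt_case but purple is not meant.

How it is judged:
At the end, for the whole second after the job is handed in: The bolt tray and the nut tray are both drawn out at least 90 of their 100 mm and at rest, and the dowel tray is within 12 mm and the bystanders within 25 mm of where they were (value of joint each of bolt_tray, nut_tray above 0.09 m and distance of dowel_lip from where it was at the start of the episode below 0.012 m and velocity of joint each of bolt_tray, nut_tray below 0.01 m/s and distance of each of putty_tin_mid, screwdriver, offcut_mid, glue_bottle_mid from where it was at the start of the episode below 0.025 m); the robot touches nothing.
It fails at once if a lip is pinched (over 8 N of the fingers on its front face) (contact force between the fingers and bolt_lip_front above 8 N or contact force between the fingers and nut_lip_front above 8 N or contact force between the fingers and dowel_lip_front above 8 N).
It fails at once if a tray or its case is forced (over 70 N from the fingers) (contact force between the fingers and bolt_case above 70 N or contact force between the fingers and nut_case above 70 N or contact force between the fingers and dowel_case above 70 N).
It fails at once if a tray is jerked (faster than 0.4 m/s) (velocity of joint any of bolt_tray, nut_tray, dowel_tray above 0.4 m/s).
It fails at once if the dowel tray is moved by more than 12 mm (distance of dowel_lip from where it was at the start of the episode above 0.012 m).
It fails at once if a bystander is moved, lifted or knocked over (more than 25 mm) (distance of any of putty_tin_mid, screwdriver, offcut_mid, glue_bottle_mid from where it was at the start of the episode above 0.025 m).
It also fails if it takes over 54 s, if anything falls off the work surface, if the arm or the gripper's body presses on something with over 40 N, if the wrist force passes 120 N, or if a joint passes its speed limit or range.

## Robot

A 6-joint arm with a two-finger parallel gripper is mounted at the origin on the work surface. World frame = base frame: x ahead of the robot, y to its left, z up, the work surface at z = 0. Lengths are in m, angles in rad, forces in N, time in s.
With the tool pointing down it reaches from about 0.35 to 0.975 m from the base axis. Payload 7.1 kg.
Tool frame: the origin (TCP) lies midway between the tips of the shut fingers; the grasp point (between the pads) lies 19 mm behind it; z points along the fingers, y is the line along which they close (so a half turn about z gives the same grasp; the last joint's range is limited). The gripper opens to 88 mm and grips with 3 to 60 N. Pads are 20 mm wide; open, the fingers measure 115 mm over their backs; the gripper's body (75 mm by 178 mm) begins 61 mm behind the grasp point.
Start: joints at [-1.193, 0.423, 1.63, -0, 1.089, -0.019], TCP at [0.242, -0.576, 0.223] pointing down, gripper open.
Joint ranges: [-3, 3], [-0.9, 2.11], [0.09, 2.58], [-1.31, 4.45], [0.11, 2.69], [-2.54, 2.54]. Speed limits (rad/s): [2.39, 2.39, 3.01, 3.14, 3.14, 3.14].

## Interface

Orientations are given as a unit quaternion [w, x, y, z].
In Python, from station import move_pose, movel, movej, command_gripper, wait, inverse_kinematics, read_camera, camera_info, MotionError, job_done, get_time, get_joint_pos, get_qvel, get_effort, get_tcp_pos, get_ee_rot, get_ft_force, get_ft_torque, get_grip_width, get_finger_force gives the robot as it stands. Calls block until the motion is done:
- move_pose(position, orientation): joint-space move of the TCP to a pose.
- movel(position, frame=None, v=0.15, until_force=None): straight line of the TCP; frame=None keeps the orientation; v is the mean speed in m/s. With until_force (N) it stops when the force on the tool has changed by that much, and returns True; else False.
- movej(angles): joint-space move.
- command_gripper(opening): opening from 0.0 (shut) to 1.0 (fully open); the grip force is fixed at half the most; returns when the fingers have stopped.
- wait(seconds).
- inverse_kinematics(position, orientation): joint angles nearest the present ones, or None.
- read_camera(name): name is "side" or "top"; returns the picture (400x640x3 uint8, red, green, blue); there is no depth.
- camera_info(name): a dict with "intrinsics" (3x3 intrinsics, pixels), "T" (4x4, takes a point from camera to world coordinates). Camera axes: x right, y up, looking along -z (the intrinsics and any distortion apply to the point x, -y, -z); pixel columns grow to the right and rows downward; lengths in m; the calibration is good to about 2 mm. A picture is of the moment at which its call begins. camera_info takes no time and is no camera call.
A pose or a line that the arm cannot do raises MotionError and nothing moves.
- job_done(): hands the job in; it is judged then, once.
Readings, each from a call of its own:
- get_time(): time.
- get_joint_pos(): joint angles.
- get_qvel(): joint speeds.
- get_effort(): joint torques, N m.
- get_tcp_pos(): TCP position.
- get_ee_rot(): TCP orientation.
- get_ft_force(): force on the tool from outside, world axes, zero at the start.
- get_ft_torque(): the same for the moment, N m.
- get_grip_width(): opening from 0.0 (shut) to 1.0 (fully open).
- get_finger_force(): force on a finger pad.
Only numpy, scipy, OpenCV 4.12 (cv2) and the standard library are available. Lean on these libraries where they do the work, as an engineer would, in place of code of your own. Each camera call takes 0.05 s, during which the arm holds its last target. There are 200 camera calls.

## Working session

There is one attempt and no reset: what is moved stays moved. The work goes in short steps, each a Python script; the robot and the scene stay as the last script left them, time stands still between calls to the robot, and variables do not carry over. Pictures are saved under pics/ and viewed, at most 10 in all, crops included, and the job is handed in when it is done.

```bash
mkdir -p pics; python3 - <<'E'
from station import *
import cv2
for n in("top","side"):
    im=read_camera(n); cv2.imwrite(f"pics/{n}0.png",im[:,:,::-1]); i=camera_info(n); print(n,i)
print(get_time(),get_ee_rot())
E
```

```text
top {'intrinsics': array([[478.24703644,   0.        , 322.69296899],
       [  0.        , 478.24703644, 201.30925607],
       [  0.        ,   0.        ,   1.        ]]), 'T': array([[ 0.02868468,  0.99799204, -0.05647198,  0.38474989],
       [-0.99954168,  0.02809065, -0.01128501,  0.00759894],
       [-0.00967601,  0.0567698 ,  0.99834041,  1.59585155],
       [ 0.        ,  0.        ,  0.        ,  1.        ]])}
side {'intrinsics': array([[489.37154052,   0.        , 321.59396758],
       [  0.        , 489.37154052, 200.8860762 ],
       [  0.        ,   0.        ,   1.        ]]), 'T': array([[-0.1472671 ,  0.72219116, -0.67583455, -0.48202721],
       [-0.98905884, -0.10154052,  0.1070146 ,  0.17003278],
       [ 0.00866041,  0.68419987,  0.72924313,  1.1086644 ],
       [ 0.        ,  0.        ,  0.        ,  1.        ]])}
0.1 [-6.55415596e-04  9.80380398e-01  1.97113756e-01 -1.12947149e-04]
```

View pics/top0.png

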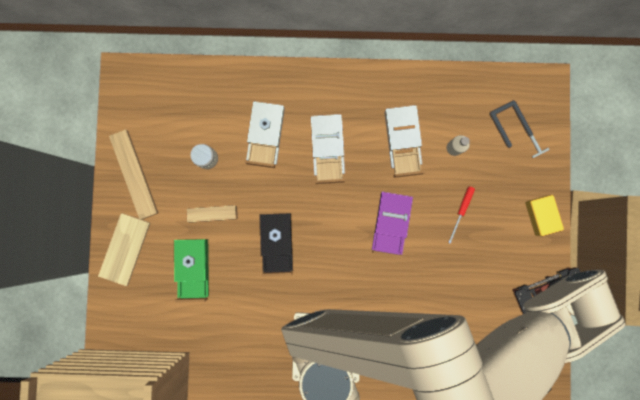

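View pics/side0.png

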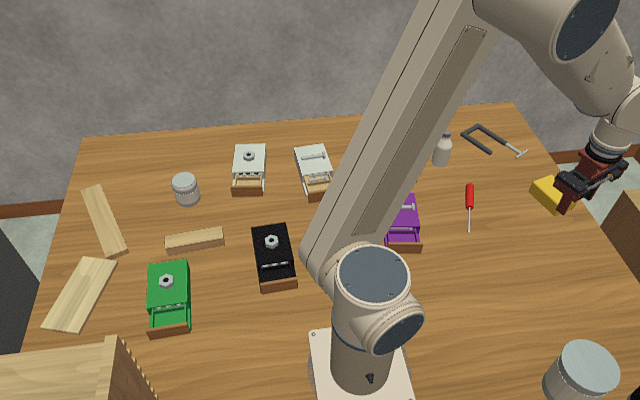

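The top view shows three white cases. The nut is at (265,124), a headed rod at (328,135) and a plain brown rod at (404,128). The green (191,268), black (276,242) and purple (393,222) cases are lookalikes and not meant. I'll measure the white ones and confirm them in one enlarged crop.

```bash
cat > h.py <<'E'
import numpy as np, cv2
from station import *
def ray(name,uv,z):
    i=camera_info(name);K=i["intrinsics"];T=i["T"]
    p=np.linalg.inv(K)@[uv[0],uv[1],1]; d=T[:3,:3]@[p[0],-p[1],-p[2]]
    o=T[:3,3]; return o+d*(z-o[2])/d[2]
E
python3 - <<'E'
from h import *
im=cv2.imread("pics/top0.png"); hsv=cv2.cvtColor(im,cv2.COLOR_BGR2HSV)
m=((hsv[...,1]<40)&(hsv[...,2]>185)).astype(np.uint8); m[:90]=0; m[200:]=0; m[:,:230]=0; m[:,440:]=0
m=cv2.morphologyEx(cv2.morphologyEx(m,cv2.MORPH_CLOSE,np.ones((9,9))),cv2.MORPH_OPEN,np.ones((9,9)))
vis=cv2.resize(im[90:200,235:435],None,fx=4,fy=4,interpolation=cv2.INTER_CUBIC)
for c in cv2.findContours(m,cv2.RETR_EXTERNAL,cv2.CHAIN_APPROX_NONE)[0]:
    w=np.array([ray("top",p[0],0.05)[:2] for p in c],np.float32)
    (cx,cy),(a,b),ang=cv2.minAreaRect(w)
    box=cv2.boxPoints(((cx,cy),(a,b),ang)); e=max((box[1]-box[0],box[2]-box[1]),key=np.linalg.norm)
    e=e/np.linalg.norm(e)*np.sign(e[0]); L=max(a,b)
    back=np.array([cx,cy])+e*L/2; lip=back-e*0.192
    T=camera_info("top")["T"];K=camera_info("top")["intrinsics"]
    q=T[:3,:3].T@(np.r_[lip,0.05]-T[:3,3]); uv=(K@[q[0],-q[1],-q[2]]); uv=uv[:2]/uv[2]
    print(cx,cy,"size",a,b,"yaw",np.degrees(np.arctan2(e[1],e[0])),"lip",lip,uv)
    cv2.circle(vis,tuple(int(t) for t in (uv-[235,90])*4+2),4,(0,0,255),-1)
cv2.imwrite("pics/crop1.png",vis)
E
```

```text
0.6844441890716553 0.016792207956314087 size 0.14105279743671417 0.10047002136707306 yaw 5.0542274 lip [0.56344291 0.00609056] [329.34042302 173.43568849]
0.7198137640953064 -0.23146499693393707 size 0.13784344494342804 0.0991797223687172 yaw 8.037231 lip [ 0.59794443 -0.24867338] [408.09659369 165.01640361]
0.7217674851417542 0.22173479199409485 size 0.09913522750139236 0.1355808526277542 yaw -6.1241136 lip [0.59826675 0.23498579] [259.39362301 160.87451028]
```

View pics/crop1.png

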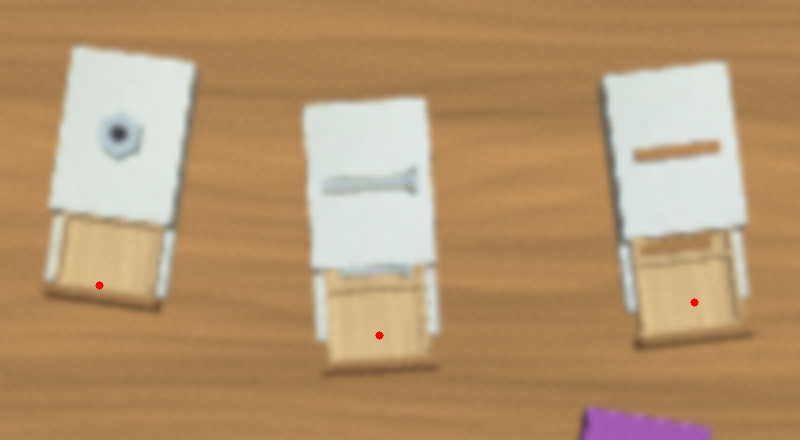

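The crop confirms the nut case on the left, nut at crop (120,133), and the bolt case in the middle, with its head at crop (412,181). The dowel case is on the right. The bolt tray is already about 20 mm out: its lip's back edge is at full-image pixel (330,180.7), and the nut's is at (260.5,163.5). Drawing the bolt tray first.

```bash
cat >> h.py <<'E'
def draw(uv,yaw_deg,dist):
    y=np.radians(yaw_deg); ex=np.array([np.cos(y),np.sin(y),0])
    lip=ray("top",uv,0.05); lip[2]=0; p=lip+0.025*ex; print("lip",lip,"aim",p)
    Q=[[0,np.cos(a/2),np.sin(a/2),0] for a in (y,y+np.pi,y-np.pi)]
    c=[(np.abs(np.array(j)-get_joint_pos()).max(),q) for q in Q if (j:=inverse_kinematics(p+[0,0,.2],q)) is not None]
    q=min(c,key=lambda t:t[0])[1]
    move_pose(p+[0,0,.2],q)
    movel(p+[0,0,.07])
    print("touch down",movel(p+[0,0,.026],v=.05,until_force=8),get_tcp_pos())
    s=np.array(get_tcp_pos())
    r=movel(s-ex*dist,v=.06,until_force=15); e=np.array(get_tcp_pos())
    print("stop",r,"travel",(s-e)@ex,get_ft_force(),get_time())
    movel(e+.012*ex,v=.05); e=np.array(get_tcp_pos()); movel([e[0],e[1],.2])
E
python3 - <<'E'
from h import *
command_gripper(0.0)
draw((330,180.7),5.05,.12)
cv2.imwrite("pics/top1.png",read_camera("top")[90:290,200:460,::-1].repeat(3,0).repeat(3,1)); print(get_time())
E
```

```text
lip [0.5398206  0.00329022 0.        ] aim [0.56472355 0.00549084 0.        ]
touch down False [0.56493655 0.0054833  0.02617988]
stop True travel 0.08707182139933467 [ 1.0877468  -0.22721     0.52837183] 7.2167
8.9417
```

View pics/top1.png

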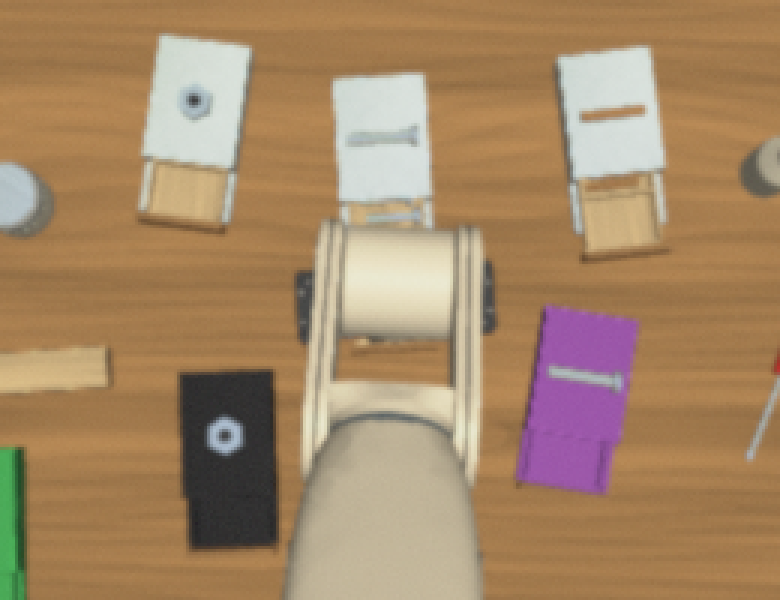

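The bolt tray has come out; its lip shows at crop (395,348), partly hidden by the wrist. The nut and dowel cases are unchanged. Next is the nut tray, then I'll measure both with the arm out of the way.

```bash
python3 - <<'E'
from h import *
draw((260.5,163.5),-6.12,.14)
p=get_joint_pos(); p=np.array(p); p[0]=-1.19; movej(p)
im=read_camera("top"); cv2.imwrite("pics/top2f.png",im[:,:,::-1]); cv2.imwrite("pics/top2.png",cv2.resize(im[90:240,190:390,::-1],None,fx=4,fy=4,interpolation=cv2.INTER_CUBIC)); print(get_time())
E
```

```text
lip [0.58976564 0.23106789 0.        ] aim [0.61462316 0.22840261 0.        ]
touch down False [0.61488036 0.22850382 0.02626901]
stop True travel 0.10259918121183864 [ 2.34581868 -1.50256363  0.5641659 ] 13.5833
18.2083
```

View pics/top2.png

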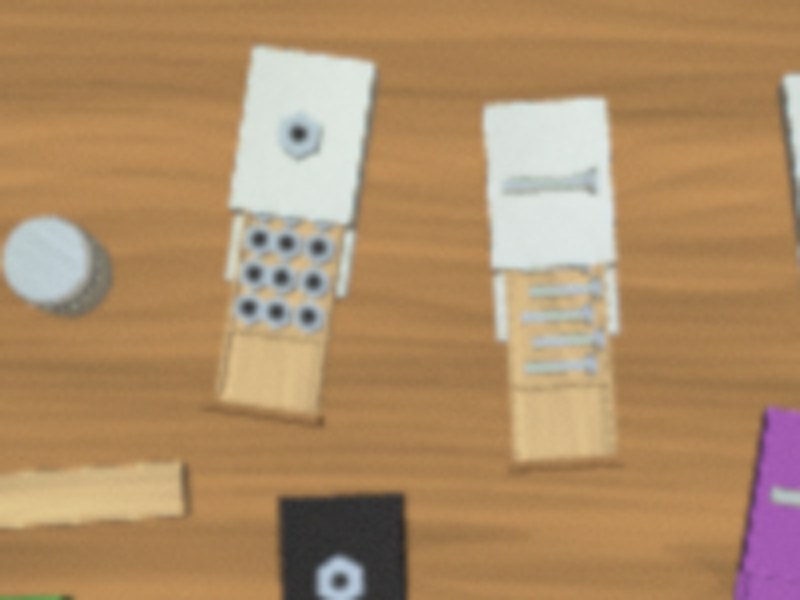

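Both trays are out: the nut lip's back edge is at full-image pixel (256.6,191.8) and the bolt's at (331,205). Nothing else appears to have moved. I'll check the draw distance against the shut lip positions.

```bash
python3 - <<'E'
from h import *
for n,uv,s,y in(("nut",(256.6,191.8),(.5983,.2350),-6.12),("bolt",(331,205),(.5634,.0061),5.05)):
    y=np.radians(y); print(n,(np.array(s)-ray("top",uv,.05)[:2])@[np.cos(y),np.sin(y)])
a=cv2.imread("pics/top0.png");b=cv2.imread("pics/top2f.png");d=(cv2.absdiff(a,b).max(2)>40)
for k,(u,v,w,h) in dict(tin=(185,135,35,40),dowel=(380,95,50,85),bottle=(440,125,35,35),driver=(440,180,40,70),offcut=(180,200,62,25)).items(): print(k,d[v:v+h,u:u+w].sum())
print(get_ft_force(),get_qvel())
E
```

```text
nut 0.10124131944920747
bolt 0.1027358566593463
tin 0
dowel 0
bottle 0
driver 0
offcut 0
[-0.42040042  0.31569313  0.9422057 ] [ 6.53978588e-04 -1.33228837e-03 -2.08833265e-05 -1.54569025e-03
 -1.18994645e-03  2.65107677e-04]
```

Both trays measure about 100 mm out, and the dowel tray and bystanders look unchanged.

```bash
python3 -c "
from station import *
print(job_done(),get_time())"
```

```text
the job is handed in; nothing more can be done
the job is handed in; nothing more can be done
```

The bolt and nut trays are both drawn to their stops (about 100 mm each, measured from the top camera), the dowel tray and bystanders show no change in that view, and the job is handed in; no verdict came back.

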